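# Load spray cans from the slanted van rack into the divided crate

### The arm

A 6-joint arm with a two-finger parallel gripper is mounted at the origin on the work surface. World frame = base frame: x ahead of the robot, y to its left, z up, the work surface at z = 0. Lengths are in m, angles in rad, forces in N, time in s.
With the tool pointing down it reaches from about 0.275 to 0.775 m from the base axis. Payload 14.6 kg.
Tool frame: the origin (TCP) lies midway between the tips of the shut fingers; the grasp point (between the pads) lies 19 mm behind it; z points along the fingers, y is the line along which they close (so a half turn about z gives the same grasp; the last joint's range is limited). The gripper opens to 85 mm and grips with 20 to 120 N. Pads are 22 mm wide; open, the fingers measure 114 mm over their backs; the gripper's body (76 mm by 85 mm) begins 54 mm behind the grasp point. The pads swing forward as they close: fully open they stand 13 mm farther back than shut.
Start: joints at [-1.279, 0.263, -0.048, 1.259, 0, 1.415], TCP at [0.227, -0.473, 0.231] pointing down, gripper open.
Joint ranges: [-2.65, 2.65], [-0.89, 1.7], [-1.18, 1.37], [-2.13, 2.11], [-1.35, 1.29], [-3.14, 3.14]. Speed limits (rad/s): [1.89, 1.89, 2.57, 2.79, 3.14, 3.14].

### API

Orientations are given as a rotation vector (axis times angle).
In Python, from plant import env gives the robot as it stands. The module is installed in compiled form; this text tells all that it offers.
- The arm moves only by the shell command python3 -m jog 'ROWS' [FORCE]. ROWS is JSON, a list that holds one entry, the list of rows, each a list of 5 numbers: the closure, from 0 (fully open) to 1 (shut), then the shift along the world's x, y, z in cm, then the turn about the world's z in rad. In form: [[[grip, dx, dy, dz, twist], ...]]. A call has 1 to 8 rows; each row shifts and turns the commanded pose from where the row before left it; what a row does not reach is not made up. A row lasts 1/8 s, in which the tool goes at most 62.5 mm and 10.7 degrees, less where a joint would pass 70% of its speed; a pose out of reach is approached as far as the arm can. A call with a gripper value outside its range is refused whole. The fingers move at their own pace and stop on an object; FORCE is the grip in N (left out, the last holds). Time passes only in rows, so rows that do not move let the fingers close. It gives the time, the measured TCP pose, the force, the opening and the grip force at its end, in the units of the state.
- env.get_state(): the state, without advancing time (a new reading comes with each control period).
- env.camera(name): name is "scene" or "top" or "wrist"; returns the picture (384x512x3 uint8, red, green, blue); there is no depth.
- env.camera_model(name): a dict with "mtx" (3x3 intrinsics, pixels), "extrinsics" (4x4, takes a point from world to camera coordinates). Camera axes: x right, y up, looking along -z (the intrinsics and any distortion apply to the point x, -y, -z); pixel columns grow to the right and rows downward; lengths in m; the calibration is good to about 2 mm. A picture is of the moment at which its call begins: read the wrist's pose just before it. camera_model takes no time and is no camera call; for the wrist camera it gives the pose at the moment of the call.
- env.job_done(): hands the job in; it is judged then, once.
The state is a dict: "t": time; "joint_pos": joint angles; "qvel": joint speeds; "joint_torque": joint torques, N m; "position": TCP position; "tool_rot": TCP orientation; "ft_force": force on the tool from outside, world axes, zero at the start; "torque": the same for the moment, N m; "opening": finger opening in m; "grasp_force": force on a finger pad.
Only numpy, scipy, OpenCV 4.12 (cv2) and the standard library are available. Lean on these libraries where they do the work, as an engineer would, in place of code of your own. Each camera call takes 0.05 s, during which the arm holds its last target. There are 200 camera calls.

### The job

Pack the crate for the next job: take the three spray cans out of the slanted rack and stand each one upright, cap up, on the floor of its own empty cell in the blue divided crate. Set them down, do not drop them. Leave the oil bottle in the rack, the jar and flask in their cells, and the crate itself where they are.

Things in the scene. Friction and masses are not known exactly. Their poses are not given: they have to be found in the camera images.
- rack: slanted sheet-aluminium can rack, fixed to the deck, 320 mm along its y, 150 mm along x, 130 mm high. A row of four bays along y whose contents lean 32 degrees (0.56 rad) from vertical towards the rack's -x (its front, roughly facing the robot). Origin: on the deck, 40 mm below point rack_floor; z up. Stands left or right of the middle, turned up to 0.3 rad
- rack_floor (a point): middle of the rack's tilted floor (its lower face, 3 mm plate). Bays are 70 mm wide, 58 mm deep inside, centred at y = -109.5, -36.5, 36.5, 109.5 mm. Front wall and partitions (3 mm) stand 70 mm along the lean from here, the back wall 115 mm. Contents rest on floor and front wall: draw a can out 70 mm or more along its lean to clear the rack
- can1: spray can, ~250 g, rigid: metal body 52 mm diameter, 128 mm tall, with a pale band; shoulder; black cylindrical cap 38 mm diameter from 137 mm up to the top at 176 mm. Origin: centre of its underside, z along its axis to the cap. Starts in one bay of the rack, cap up, leaning 32 degrees towards the rack's front
- can2: spray can, ~250 g, rigid: metal body 52 mm diameter, 128 mm tall, with a pale band; shoulder; black cylindrical cap 38 mm diameter from 137 mm up to the top at 176 mm. Origin: centre of its underside, z along its axis to the cap. Starts in one bay of the rack, cap up, leaning 32 degrees towards the rack's front
- can3: spray can, ~250 g, rigid: metal body 52 mm diameter, 128 mm tall, with a pale band; shoulder; black cylindrical cap 38 mm diameter from 137 mm up to the top at 176 mm. Origin: centre of its underside, z along its axis to the cap. Starts in one bay of the rack, cap up, leaning 32 degrees towards the rack's front
- oil_bottle: squeeze oil bottle, a bystander: grey body 52 mm diameter, 100 mm tall, sloping shoulder, thin pointed black nozzle to 165 mm; stands leaning in the fourth bay of the rack (which bay varies). Origin: centre of its underside, z along its axis
- crate: blue sheet-steel crate, open on top, loose on the deck (3 kg), turned any way: outside 160 mm (its x) by 238 mm (its y), 85 mm high; walls, floor and partitions 4 mm thick, partitions as high as the walls; 2 x 3 square cells 74 mm inside, pitch 78 mm. Small folded handles on its short ends. Origin: centre of its underside, z up. Jar and flask take two of its cells
- jar: plastic jar, a bystander in a crate cell: white body 60 mm diameter with black lid 62 mm diameter, 90 mm tall. Origin: centre of its underside, z up
- flask: flat-sided plastic flask, a bystander in another crate cell: grey body 52 by 40 mm and 80 mm tall, black cap 28 mm diameter to 110 mm. Origin: centre of its underside, z up
- cell0 (a point): centre of the floor of one crate cell (4 mm above the crate's underside), at x = -39, y = -78 mm in the crate's frame
- cell1 (a point): centre of the floor of one crate cell (4 mm above the crate's underside), at x = -39, y = 0 mm in the crate's frame
- cell2 (a point): centre of the floor of one crate cell (4 mm above the crate's underside), at x = -39, y = 78 mm in the crate's frame
- cell3 (a point): centre of the floor of one crate cell (4 mm above the crate's underside), at x = 39, y = -78 mm in the crate's frame
- cell4 (a point): centre of the floor of one crate cell (4 mm above the crate's underside), at x = 39, y = 0 mm in the crate's frame
- cell5 (a point): centre of the floor of one crate cell (4 mm above the crate's underside), at x = 39, y = 78 mm in the crate's frame

How it is judged:
By the outcome, as a careful person would: the job done as asked, in the order asked, and still so for the second after the job is handed in, with the robot touching nothing.
It also fails if it takes over 72 s, if anything falls off the work surface, if the arm or the gripper's body presses on something with over 40 N, if the wrist force passes 120 N, or if a joint passes its speed limit or range.

## Working session

There is one attempt and no reset: what is moved stays moved. The work goes in short steps, Python scripts to look and compute and a shell command to move; the robot and the scene stay as the last step left them, time stands still between calls to the robot, and variables do not carry over. Pictures are saved under pics/ and viewed, at most 10 in all, crops included, and the job is handed in when it is done.

```bash
mkdir -p pics; cat > h.py <<'E'
import numpy as np, cv2
from plant import env
def snap(n,f):
    m=env.camera_model(n); im=env.camera(n); np.savez('pics/'+f+'.npz',im=im,K=m['mtx'],E=m['extrinsics']); cv2.imwrite('pics/'+f+'.png',im[:,:,::-1]); return im,m
def load(f):
    d=np.load('pics/'+f+'.npz'); return d['im'],{'mtx':d['K'],'extrinsics':d['E']}
def ray(m,u,v):
    E=np.array(m['extrinsics']);R=E[:3,:3];t=E[:3,3]
    d=np.linalg.inv(m['mtx'])@[u,v,1.]; d=R.T@(d*[1,-1,-1]); return -R.T@t,d/np.linalg.norm(d)
def onz(m,u,v,z):
    c,d=ray(m,u,v); return c+d*(z-c[2])/d[2]
def proj(m,p):
    E=np.array(m['extrinsics']);q=(E[:3,:3]@np.asarray(p)+E[:3,3])*[1,-1,-1]; q=np.array(m['mtx'])@q; return q[:2]/q[2]
def tri(a,b):
    A=[];y=[]
    for c,d in (a,b):
        P=np.eye(3)-np.outer(d,d);A.append(P);y.append(P@c)
    return np.linalg.lstsq(np.vstack(A),np.hstack(y),rcond=None)[0]
E
python3 - <<'E'
from h import *
for n in('top','scene'):
    im,m=snap(n,n+'0'); print(n,m.keys(),m['mtx'],ray(m,256,192))
s=env.get_state();print(s)
E
```

```text
top dict_keys(['mtx', 'extrinsics']) [[486.85741825   0.         248.08279061]
 [  0.         486.85741825 193.96167822]
 [  0.           0.           1.        ]] (array([4.21782621e-01, 3.45026018e-04, 1.23047580e+00]), array([ 0.10050353, -0.02912227, -0.9945104 ]))
scene dict_keys(['mtx', 'extrinsics']) [[453.0758238    0.         250.27526976]
 [  0.         453.0758238  191.54552508]
 [  0.           0.           1.        ]] (array([ 1.27721838, -0.51375399,  0.78773458]), array([-0.62147721,  0.46583305, -0.62989336]))
{'t': 0.1, 'joint_pos': array([-1.27927996e+00,  2.63504440e-01, -4.88549863e-02,  1.25938098e+00,
       -2.42609441e-05,  1.41547948e+00]), 'qvel': array([-0.00207724, -0.00061516,  0.00370119,  0.00099633,  0.00066533,
       -0.00092626]), 'joint_torque': array([ 3.42877924e-03, -6.38581109e+01,  3.85062075e+01,  1.00696841e-02,
       -1.85766562e-04,  1.23282871e-05]), 'position': array([ 0.22677285, -0.47324182,  0.23086475]), 'tool_rot': array([-3.06259510e+00, -6.95851140e-01,  1.38889781e-04]), 'ft_force': array([-0.35812362, -0.04270552,  0.13961613]), 'torque': array([ 0.00781743, -0.01804721,  0.00419412]), 'grasp_force': 0.0, 'opening': 0.08575249002067645}
```

View pics/top0.png

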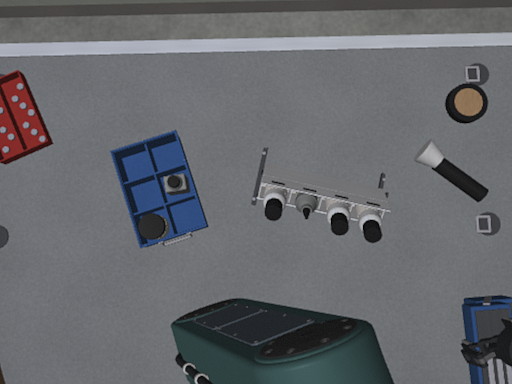

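View pics/scene0.png

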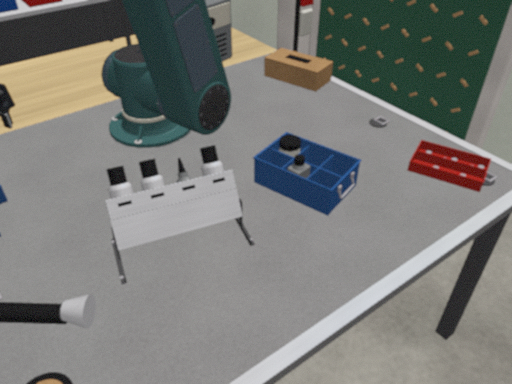

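```bash
python3 - <<'E'
from h import *
A,ma=load('top0');B,mb=load('scene0')
def blobs(im,x0,y0,x1,y1,th):
    g=im.max(2).astype(int); M=np.zeros(g.shape,np.uint8); M[y0:y1,x0:x1]=(g[y0:y1,x0:x1]<th)
    M=cv2.morphologyEx(M,cv2.MORPH_OPEN,np.ones((3,3)))
    n,l,s,c=cv2.connectedComponentsWithStats(M); return [(s[i].tolist(),c[i].round(1)) for i in range(1,n) if s[i][4]>25]
a=blobs(A,250,185,400,250,50);b=blobs(B,95,135,230,205,50)
for x in a:print('top',x)
for x in b:print('sc',x)
hs=cv2.cvtColor(A,cv2.COLOR_RGB2HSV)
M=((hs[...,0]>100)&(hs[...,0]<125)&(hs[...,1]>120)).astype(np.uint8); M[:,:100]=0;M[:,220:]=0;M[:,:][260:]=0
cs=max(cv2.findContours(M,0,2)[0],key=cv2.contourArea); h=cv2.convexHull(cs)
print(cv2.approxPolyDP(h,2,True)[:,0].tolist())
cv2.imwrite('pics/crop1.png',np.hstack([cv2.resize(A[120:256,100:220][:,:,::-1],None,fx=4,fy=4,interpolation=2)[:540],cv2.resize(B[125:205,250:310][:,:,::-1],(300,540),interpolation=2)]))
E
```

```text
top ([265, 199, 17, 21, 304], array([273.1, 209.1]))
top ([303, 208, 7, 11, 56], array([306. , 212.2]))
top ([331, 213, 17, 22, 314], array([339. , 223.7]))
top ([363, 220, 18, 22, 323], array([371.6, 230.8]))
sc ([202, 147, 15, 15, 180], array([208.7, 154.2]))
sc ([141, 160, 16, 17, 205], array([148.2, 168.1]))
sc ([108, 167, 17, 17, 219], array([116.3, 175.2]))
[[175, 130], [206, 226], [140, 247], [111, 151]]
```

View pics/crop1.png

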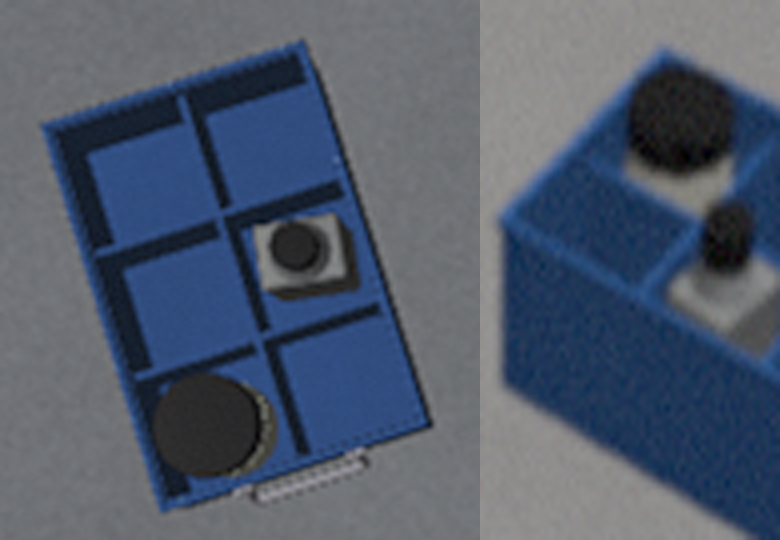

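```bash
python3 - <<'E'
from h import *
A,ma=load('top0');B,mb=load('scene0')
C=[onz(ma,*p,.085) for p in((110.75,151.2),(175.75,130.5),(208,226.2),(141.2,247))]
C=np.array(C)[:,:2];print(C, [np.linalg.norm(C[i]-C[i-1]).round(4) for i in range(4)])
print([onz(mb,*p,.085)[:2].round(4) for p in ((254,157.5),(287,132))])
c=C.mean(0); v=(C[0]-C[3]+C[1]-C[2]); yaw=np.arctan2(v[1],v[0]); print('crate',c,'long axis dir',yaw)
u=np.array([np.cos(yaw),np.sin(yaw)]);w=np.array([-u[1],u[0]])
for n,i,j in(('TL',1,.5),('TR',1,-.5),('ML',0,.5),('BR',-1,-.5),('jarBL',-1,.5),('flaskMR',0,-.5)): print(n,(c+.078*(i*u+j*w)).round(4))
P=[]
for a,b in(((273.1,209.1),(208.7,154.2)),((339,223.7),(148.2,168.1)),((371.6,230.8),(116.3,175.2))):
    p=tri(ray(ma,*a),ray(mb,*b)); P.append(p); print(p.round(4), proj(ma,p)-a)
P=np.array(P); print(np.linalg.norm(P[0]-P[1]),np.linalg.norm(P[1]-P[2])); d=P[0]-P[2];print('rack yaw',np.arctan2(-d[0],d[1]))
E
```

```text
[[0.64329081 0.30951892]
 [0.68988586 0.1547225 ]
 [0.45959355 0.08159405]
 [0.41498434 0.23815422]] [np.float64(0.2392), np.float64(0.1617), np.float64(0.2416), np.float64(0.1628)]
[array([0.4614, 0.0907]), array([0.4138, 0.2468])]
crate [0.55193864 0.19599742] long axis dir 0.3052293399395019
TL [0.6146 0.2566]
TR [0.6381 0.1822]
ML [0.5402 0.2332]
BR [0.4893 0.1354]
jarBL [0.4658 0.2098]
flaskMR [0.5637 0.1588]
[ 0.4904 -0.0663  0.1756] [-0.17681662 -0.09757389]
[ 0.4552 -0.2082  0.1756] [-0.21506601 -0.09728496]
[ 0.438  -0.2783  0.1763] [-0.12226891 -0.04937155]
0.1461967591585777 0.0722017247200553
rack yaw -0.24229393346883277
```

```bash
python3 -m jog '[[[0.35,1.86,2.91,0,0.175],[0.35,1.86,2.91,0,0.175],[0.35,1.86,2.91,0,0.175],[0.35,1.86,2.91,0,0.175],[0.35,1.86,2.91,0,0.175],[0.35,1.86,2.91,0,0.175],[0.35,1.86,2.91,0,0.175],[0.35,1.86,2.91,0,0.175]]]' 20; python3 -m jog '[[[0.35,1.86,2.91,0,0.175],[0.35,1.86,2.91,0,0.175],[0.35,1.86,2.91,0,0.175],[0.35,1.86,2.91,0,0.175],[0.35,1.86,2.91,0,0.175],[0.35,1.86,2.91,0,0.175],[0.35,0,0,0,0]]]'
cat >> h.py <<'E'
from scipy.spatial.transform import Rotation as Ro
def st():
    s=env.get_state(); R=Ro.from_rotvec(s['tool_rot']).as_matrix(); print('t',s['t'],'pos',s['position'].round(4),'ydir deg',np.degrees(np.arctan2(R[1,1],R[0,1])).round(1),'tilt',R[:,2].round(3),'open',s['opening'].round(4),'gf',np.round(s['grasp_force'],1),'F',s['ft_force'].round(1),'j',s['joint_pos'].round(2)); return s
E
python3 - <<'E'
from h import *
st(); im,m=snap('wrist','w0'); P=[[.4904,-.0663,.1756]]; print(proj(m,P[0]), m['mtx'][0][0])
E
```

```text
t: 1.1
position: [0.376, -0.2396, 0.2311]
tool_rot: [-1.887, -2.511, -0.0]
ft_force: [0.6, 0.5, 0.2]
opening: 0.0554
grasp_force: 0.0
t: 1.98
position: [0.4878, -0.0645, 0.2309]
tool_rot: [-0.377, -3.118, -0.0]
ft_force: [-0.9, -1.1, -0.5]
opening: 0.0553
grasp_force: 0.0Traceback (most recent call last):
  File "<stdin>", line 2, in <module>
  File "h.py", line 21, in st
    s=env.get_state(); R=Ro.from_rotvec(s['tool_rot']).as_matrix(); print('t',s['t'],'pos',s['position'].round(4),'ydir deg',np.degrees(np.arctan2(R[1,1],R[0,1])).round(1),'tilt',R[:,2].round(3),'open',s['opening'].round(4),'gf',np.round(s['grasp_force'],1),'F',s['ft_force'].round(1),'j',s['joint_pos'].round(2)); return s
                                                                                                                                                                                                          ^^^^^^^^^^^^^^^^^^
AttributeError: 'float' object has no attribute 'round'
```

```bash
sed -i "s/s\['opening'\].round(4)/round(s['opening'],4)/" h.py
python3 - <<'E'
from h import *
st(); im,m=snap('wrist','w0'); P=[[.4904,-.0663,.1756]]; print(proj(m,P[0]), m['mtx'][0][0])
E
```

```text
t 1.975 pos [ 0.4878 -0.0645  0.2309] ydir deg 76.2 tilt [-0.001  0.    -1.   ] open 0.0553 gf 0.0 F [-0.9 -1.1 -0.5] j [-0.3   0.21 -0.13  1.24  0.   -0.06]
[250.1773349  208.39954457] 321.1860694541601
```

View pics/w0.png

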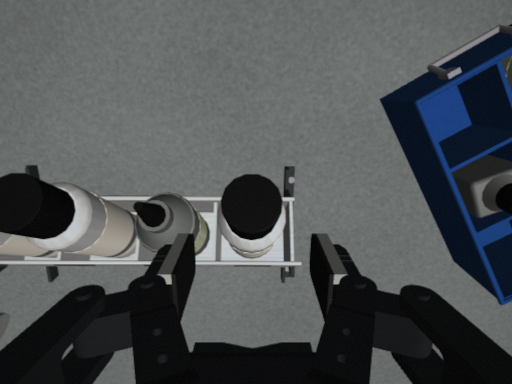

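```bash
python3 -m jog '[[[0.35,0.1,-0.15,-2.5,0],[0.35,0,0,-2.5,0],[0.35,0,0,-1.6,0],[0.35,0,0,-1,0],[1,0,0,0,0],[1,0,0,0,0],[1,0,0,0,0],[1,0,0,0,0]]]' 20
python3 - <<'E'
from h import *
st()
E
```

```text
t: 3.02
position: [0.4883, -0.0676, 0.1555]
tool_rot: [0.383, 3.118, -0.0]
ft_force: [-0.6, -0.3, -3.0]
opening: 0.0376
grasp_force: 20.7
t 3.025 pos [ 0.4883 -0.0676  0.1555] ydir deg 76.0 tilt [ 0. -0. -1.] open 0.0376 gf 20.7 F [-0.6 -0.3 -3. ] j [-0.3   0.25 -0.28  1.04 -0.   -0.06]
```

```bash
python3 -m jog '[[[1,-0.7,0.17,1.2,0],[1,-0.8,0.2,1.3,0],[1,-0.8,0.2,1.3,0],[1,-0.8,0.2,1.3,0],[1,-0.8,0.2,1.3,0],[1,-0.8,0.2,1.3,0],[1,0,0,3,0],[1,0,0,0,0]]]'
python3 - <<'E'
from h import *
st();im,m=snap('scene','s1');im2,_=snap('top','t1');im3,_=snap('wrist','w1')
cv2.imwrite('pics/c2.png',np.hstack([cv2.resize(im[60:260,80:280],(400,400)),im3[:,100:440][:,:,:]] if 0 else [cv2.resize(im[60:260,80:280],(400,400)),cv2.resize(im3,(400,400))])[:,:,::-1])
E
```

```text
t: 4.03
position: [0.4418, -0.056, 0.2641]
tool_rot: [0.383, 3.115, -0.001]
ft_force: [0.4, 0.7, -2.5]
opening: 0.0376
grasp_force: 20.9
t 4.025 pos [ 0.4418 -0.056   0.2641] ydir deg 76.0 tilt [ 0.003 -0.001 -1.   ] open 0.0376 gf 20.9 F [ 0.4  0.7 -2.5] j [-0.31  0.11 -0.15  1.3   0.   -0.06]
```

View pics/c2.png

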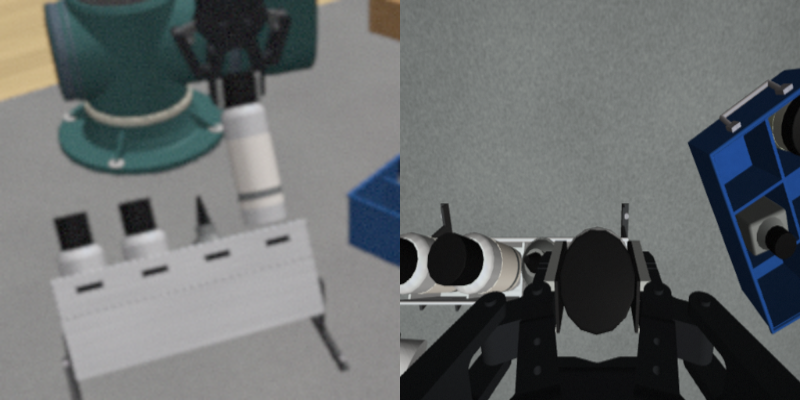

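```bash
python3 - <<'E'
from h import *
im,m=load('s1'); g=np.array([.4418,-.056,.2641+.022])
for t in(0,10,20,32):
    t=np.radians(t); a=np.array([-.971*np.sin(t),.24*np.sin(t),np.cos(t)]); print([proj(m,g+a*s).round(0).tolist() for s in(-.025,-.16)])
E
```

```text
[[199.0, 113.0], [203.0, 160.0]]
[[199.0, 114.0], [206.0, 165.0]]
[[200.0, 114.0], [210.0, 169.0]]
[[200.0, 114.0], [213.0, 171.0]]
```

```bash
python3 -m jog '[[[1,0,0,-1.8,0],[1,0,0,-1.7,0],[1,1.2,-0.3,0,0],[1,1.2,-0.3,0.2,0],[1,1.2,-0.3,0.3,0],[1,1.2,-0.3,0.4,0],[1,1.2,-0.3,0.5,0],[1,1.2,-0.3,0.6,0]]]'; python3 -m jog '[[[1,1.2,-0.3,0.6,0],[1,0.9,-0.2,0.4,0],[1,0,0,0,0],[1,0,0,3,0],[1,0,0,3,0],[1,0,0,0,0]]]'
python3 - <<'E'
from h import *
st();im,m=snap('scene','s2');im3,_=snap('wrist','w2')
cv2.imwrite('pics/c3.png',np.hstack([cv2.resize(im[40:240,80:280],(400,400)),cv2.resize(im3,(400,400))])[:,:,::-1])
E
```

```text
t: 5.18
position: [0.5141, -0.0741, 0.2476]
tool_rot: [-0.383, -3.118, -0.0]
ft_force: [-1.8, 0.8, -3.9]
opening: 0.0373
grasp_force: 40.4
t: 5.92
position: [0.535, -0.0791, 0.319]
tool_rot: [0.383, 3.114, -0.001]
ft_force: [0.4, 0.0, -3.3]
opening: 0.0373
grasp_force: 40.5
t 5.925 pos [ 0.535  -0.0791  0.319 ] ydir deg 76.0 tilt [ 0.004 -0.001 -1.   ] open 0.0373 gf 40.5 F [ 0.4  0.  -3.3] j [-0.3   0.28  0.21  1.5   0.   -0.05]
```

View pics/c3.png

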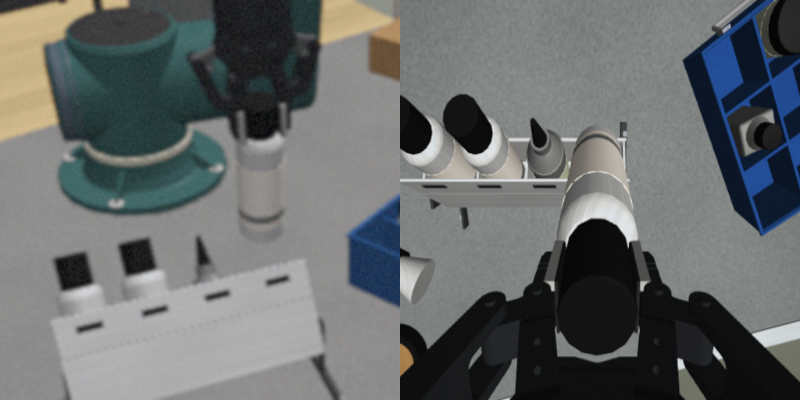

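```bash
python3 - <<'E'
from h import *
im,m=load('w2');_,ms=load('s2'); g=np.array([.535,-.0791,.319+.023])
f=np.array([-.971,.24,0])
for t in(-10,-5,0,5,10):
    t=np.radians(t); a=f*np.sin(t)+[0,0,np.cos(t)]; n=f*np.cos(t)-[0,0,np.sin(t)]
    print(np.degrees(t).round(),proj(m,g-a*.16+n*.026).round(0),proj(m,g-a*.032+n*.026).round(0),proj(m,g+a*.016).round(),'sc',proj(ms,g-a*.03).round(),proj(ms,g-a*.16).round())
E
```

```text
-10.0 [252. 113.] [251. 182.] [251. 301.] sc [210. 111.] [210. 155.]
-5.0 [252. 129.] [251. 185.] [251. 298.] sc [210. 112.] [212. 159.]
0.0 [252. 144.] [252. 189.] [251. 295.] sc [210. 113.] [214. 163.]
5.0 [252. 159.] [252. 193.] [251. 292.] sc [211. 113.] [216. 166.]
10.0 [252. 175.] [252. 198.] [251. 288.] sc [211. 114.] [218. 168.]
```

```bash
python3 -m jog '[[[1,0,0,1.5,0.1],[1,0,2,0,0.1],[1,0,2,0,0.1],[1,0,2,0,0.1],[1,0,2,0,0.15],[1,0,2,0,0],[1,0,0,0,0]]]' 30
python3 - <<'E'
from h import *
st(); snap('wrist','w3')
c=np.array([.5519,.196]);y=.305;u=np.array([np.cos(y),np.sin(y)]);w=np.array([-u[1],u[0]])
o=[]
for f in('scene0','w3'):
    im,m=load(f); k=2; b=cv2.resize(im,None,fx=k,fy=k)
    for i in(-.119,-.041,.041,.119):
        for j in(-.08,.0,.08):
            q=proj(m,[*(c+i*u+j*w),.085]); 
            if 0<q[0]<512 and 0<q[1]<384: cv2.drawMarker(b,tuple((q*k).astype(int)),(255,255,0),cv2.MARKER_CROSS,12,1)
    o.append(b)
s=o[0][240:440,480:760]; s=cv2.resize(s,None,fx=1.4,fy=1.4)
w_=cv2.resize(o[1],(408,306)); b=np.zeros((590,800,3),np.uint8); b[:280,:392]=s[:280,:392]; b=np.hstack([s[:280,:392],np.zeros((280,8,3),np.uint8)]); 
w_=cv2.resize(o[1],(400,300))[:280]; cv2.imwrite('pics/c4.png',np.hstack([b,w_])[:,:,::-1])
E
```

```text
t: 6.9
position: [0.5339, 0.0221, 0.3312]
tool_rot: [0.48, -3.103, -0.001]
ft_force: [-0.4, -1.4, -3.4]
opening: 0.0375
grasp_force: 40.5
t 6.9 pos [0.5339 0.0221 0.3312] ydir deg 107.6 tilt [-0.001  0.    -1.   ] open 0.0375 gf 40.5 F [-0.4 -1.4 -3.4] j [-0.11  0.27  0.24  1.53  0.   -0.42]
```

View pics/c4.png

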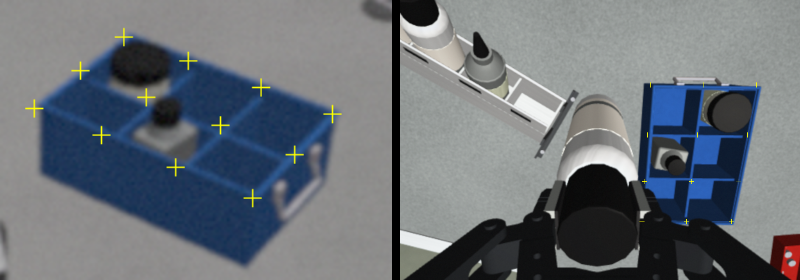

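```bash
python3 - <<'E'
from h import *
A,m=load('w3')
hs=cv2.cvtColor(A,cv2.COLOR_RGB2HSV)
M=((hs[...,0]>100)&(hs[...,0]<125)&(hs[...,1]>100)&(hs[...,2]>40)).astype(np.uint8)
n,l,s,c=cv2.connectedComponentsWithStats(M);i=1+s[1:,4].argmax();print(s[i])
h=cv2.convexHull(np.argwhere(l==i)[:,::-1].astype(np.int32));q=cv2.approxPolyDP(h,3,True)[:,0];print(q.tolist())
for p in q: print(p,onz(m,*p,.085)[:2].round(4))
cv2.imwrite('pics/c5.png',cv2.resize(A[95:320,290:480],None,fx=3,fy=2.6,interpolation=2)[:600,:,::-1])
E
```

```text
[  305   107   157   181 18378]
[[461, 111], [426, 287], [348, 284], [305, 230], [313, 107]]
[461 111] [0.4149 0.243 ]
[426 287] [0.6458 0.3131]
[348 284] [0.6743 0.2068]
[305 230] [0.615  0.1207]
[313 107] [0.4635 0.0745]
```

View pics/c5.png

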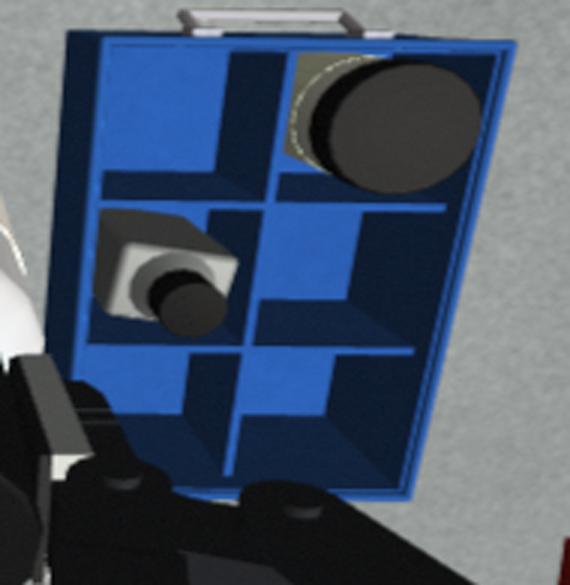

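```bash
python3 -m jog '[[[1,2.44,3.4,0,0],[1,2.44,3.4,0,0],[1,2.44,3.4,0,0],[1,2.44,3.4,0,0],[1,2.44,3.4,0,0],[1,0,0,0,0],[1,0,0,-3,0],[1,0,0,-3,0]]]' 25; python3 -m jog '[[[1,0,0,-3,0],[1,0,0,-3,0],[1,0,0,-3,0],[1,0,0,-2,0],[1,0,0,-1.1,0],[1,0,0,0,0]]]' 
python3 - <<'E'
from h import *
st();im,m=snap('scene','s4')
im3,_=snap('wrist','w4')
cv2.imwrite('pics/c6.png',np.hstack([cv2.resize(im[40:240,200:400],(400,400)),cv2.resize(im3,(400,400))])[:,:,::-1])
E
```

```text
t: 7.95
position: [0.6563, 0.1898, 0.2712]
tool_rot: [-0.476, 3.105, -0.001]
ft_force: [0.6, -0.2, -3.1]
opening: 0.0375
grasp_force: 40.2
t: 8.7
position: [0.6559, 0.1904, 0.1509]
tool_rot: [0.476, -3.104, 0.0]
ft_force: [0.0, 0.1, -2.7]
opening: 0.0378
grasp_force: 40.2
t 8.7 pos [0.6559 0.1904 0.1509] ydir deg 107.4 tilt [-0.001 -0.    -1.   ] open 0.0378 gf 40.2 F [ 0.   0.1 -2.7] j [ 0.16  0.57  0.23  1.24 -0.   -0.14]
```

View pics/c6.png

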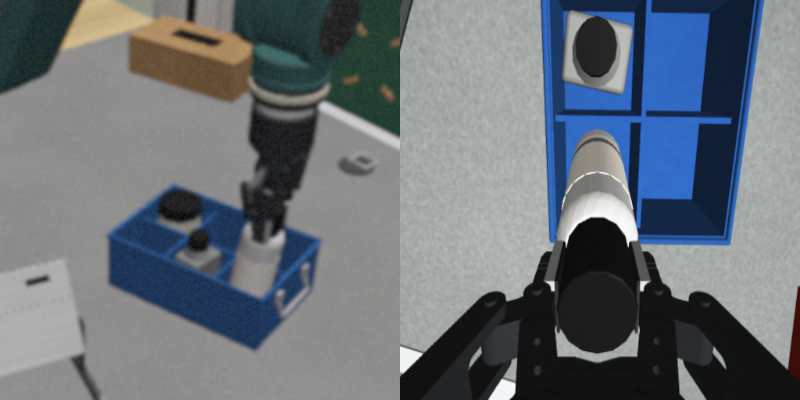

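```bash
python3 -m jog '[[[1,-0.45,-0.14,0,0],[1,-0.45,-0.14,0,0],[1,-0.45,-0.14,0,0],[1,-0.45,-0.14,0,0],[1,-0.45,-0.14,0,0],[1,-0.45,-0.14,0,0],[1,0,0,0,0]]]';  python3 -m jog '[[[1,0,0,-0.3,0],[1,0,0,-0.3,0],[1,0,0,-0.2,0],[1,0,0,0,0]]]'
```

```text
t: 9.68
position: [0.6292, 0.1827, 0.1515]
tool_rot: [-0.477, 3.105, -0.0]
ft_force: [2.6, 0.5, -1.0]
opening: 0.0374
grasp_force: 39.8
t: 10.18
position: [0.6292, 0.1827, 0.1429]
tool_rot: [0.477, -3.105, -0.0]
ft_force: [3.4, 0.7, -4.8]
opening: 0.0371
grasp_force: 39.6
```

```bash
python3 -m jog '[[[1,0,0,-0.2,0],[1,0,0,0,0]]]';  python3 -m jog '[[[1,0,0,-0.2,0],[1,0,0,0,0]]]'; python3 -m jog '[[[1,0,0,-0.15,0],[1,0,0,0,0]]]'
python3 - <<'E'
from h import *
im,m=snap('wrist','w5'); s=st(); g=s['position']+[0,0,.023]; f=-np.array([.955,.296,0])
for t in(-10,-5,0,5):
    t=np.radians(t); a=f*np.sin(t)+[0,0,np.cos(t)]; n=f*np.cos(t)-[0,0,np.sin(t)]
    print(np.degrees(t).round(),'bottom front',proj(m,g-a*.16+n*.026).round(0),'shoulder',proj(m,g-a*.032+n*.026).round(0),'top',proj(m,g+a*.016).round())
# brightness down the can's middle column
print([im[r,250].tolist() for r in range(100,340,8)])
E
```

```text
t: 10.42
position: [0.6292, 0.1827, 0.1411]
tool_rot: [0.477, -3.105, 0.0]
ft_force: [3.4, 1.3, -3.0]
opening: 0.0374
grasp_force: 39.7
t: 10.68
position: [0.6293, 0.1827, 0.1392]
tool_rot: [-0.478, 3.105, 0.0]
ft_force: [4.3, 1.3, -2.4]
opening: 0.037
grasp_force: 39.7
t: 10.92
position: [0.6293, 0.1827, 0.1377]
tool_rot: [-0.477, 3.105, 0.0]
ft_force: [5.0, 1.2, -0.9]
opening: 0.038
grasp_force: 39.7
t 10.975 pos [0.6293 0.1828 0.1377] ydir deg 107.5 tilt [ 0.  0. -1.] open 0.0373 gf 39.7 F [ 5.   1.3 -3.4] j [ 0.16  0.52  0.11  1.16  0.   -0.15]
-10.0 bottom front [253. 112.] shoulder [254. 181.] top [254. 298.]
-5.0 bottom front [253. 128.] shoulder [254. 184.] top [254. 295.]
0.0 bottom front [253. 144.] shoulder [254. 188.] top [254. 292.]
5.0 bottom front [253. 159.] shoulder [254. 192.] top [254. 289.]
[[41, 39, 40], [40, 39, 39], [41, 40, 40], [41, 40, 41], [112, 115, 111], [27, 56, 101], [23, 44, 75], [48, 102, 185], [143, 137, 128], [222, 220, 216], [118, 119, 117], [194, 193, 190], [230, 229, 227], [252, 253, 254], [14, 14, 13], [12, 11, 14], [14, 14, 14], [14, 13, 12], [36, 36, 36], [35, 35, 35], [36, 36, 35], [35, 35, 33], [34, 34, 34], [34, 34, 35], [33, 32, 31], [32, 32, 33], [33, 33, 34], [32, 33, 31], [31, 32, 31], [178, 183, 181]]
```

```bash
python3 -m jog '[[[1,0,0,-0.2,0],[1,0,0,0,0]]]';  python3 -m jog '[[[1,0,0,-0.2,0],[1,0,0,0,0]]]'
python3 - <<'E'
from h import *
for fn,p,f in(('w2',(.535,-.0791,.319),(-.971,.24,0)),('w4',(.6559,.1904,.1509),(-.955,-.296,0)),('w5',(.6293,.1828,.1377),(-.955,-.296,0))):
    im,m=load(fn); f=np.array(f); g=np.array(p)+[0,0,.023]
    col=im[:,251].max(1).astype(int); r=np.arange(384)
    print(fn,'trans',[(i,col[i-1],col[i+1]) for i in range(100,345) if abs(col[i+1]-col[i-1])>12])
    for t in(-10,-5,0,5):
        t=np.radians(t); a=f*np.sin(t)+[0,0,np.cos(t)]; n=f*np.cos(t)-[0,0,np.sin(t)]
        print(np.degrees(t).round(),'cap base',proj(m,g-a*.023+n*.019)[1].round(),'topfront',proj(m,g+a*.016+n*.019)[1].round(),'toprear',proj(m,g+a*.016-n*.019)[1].round(),'wallpt',proj(m,g-a*.079+n*.026)[1].round())
E
```

```text
t: 11.22
position: [0.6295, 0.1828, 0.1362]
tool_rot: [-0.477, 3.104, -0.0]
ft_force: [4.2, 1.2, 4.1]
opening: 0.0377
grasp_force: 40.4
t: 11.48
position: [0.6304, 0.183, 0.1358]
tool_rot: [-0.477, 3.101, 0.0]
ft_force: [2.5, 0.9, 19.3]
opening: 0.0374
grasp_force: 42.0
w2 trans [(124, np.int64(122), np.int64(143)), (125, np.int64(122), np.int64(149)), (127, np.int64(149), np.int64(107)), (128, np.int64(150), np.int64(68)), (129, np.int64(107), np.int64(63)), (131, np.int64(63), np.int64(127)), (132, np.int64(62), np.int64(149)), (133, np.int64(127), np.int64(152)), (163, np.int64(152), np.int64(186)), (165, np.int64(186), np.int64(126)), (166, np.int64(152), np.int64(125)), (183, np.int64(127), np.int64(144)), (184, np.int64(127), np.int64(165)), (185, np.int64(144), np.int64(174)), (186, np.int64(165), np.int64(178)), (208, np.int64(226), np.int64(160)), (209, np.int64(225), np.int64(57)), (210, np.int64(160), np.int64(11)), (211, np.int64(57), np.int64(8)), (340, np.int64(20), np.int64(112)), (341, np.int64(18), np.int64(132)), (342, np.int64(112), np.int64(131))]
-10.0 cap base 2
[... 2746 characters left out ...]
, np.int64(193)), (188, np.int64(188), np.int64(203)), (189, np.int64(193), np.int64(208)), (200, np.int64(238), np.int64(252)), (201, np.int64(241), np.int64(254)), (204, np.int64(254), np.int64(191)), (205, np.int64(254), np.int64(12)), (206, np.int64(191), np.int64(14)), (238, np.int64(14), np.int64(31)), (239, np.int64(15), np.int64(36)), (330, np.int64(34), np.int64(116)), (331, np.int64(32), np.int64(178)), (332, np.int64(116), np.int64(189))]
-10.0 cap base 203.0 topfront 259.0 toprear 332.0 wallpt 146.0
-5.0 cap base 205.0 topfront 253.0 toprear 333.0 wallpt 156.0
0.0 cap base 208.0 topfront 247.0 toprear 334.0 wallpt 166.0
5.0 cap base 211.0 topfront 241.0 toprear 333.0 wallpt 175.0
```

```bash
python3 -m jog '[[[1,0.3,0.1,0.1,0],[1,0.4,0.12,0,0],[1,0.4,0.12,0,0],[1,0,0,0,0]]]' 20
python3 - <<'E'
from h import *
s=st();im,m=snap('wrist','w6')
col=im[:,251].max(1).astype(int)
print('trans',[(i,col[i-1],col[i+1]) for i in range(150,345) if abs(col[i+1]-col[i-1])>14])
E
```

```text
t: 11.98
position: [0.6398, 0.186, 0.1355]
tool_rot: [0.477, -3.105, 0.001]
ft_force: [-2.6, -1.3, 13.7]
opening: 0.0369
grasp_force: 41.7
t 11.975 pos [0.6398 0.186  0.1355] ydir deg 107.5 tilt [-0. -0. -1.] open 0.0369 gf 41.7 F [-2.6 -1.3 13.7] j [ 0.16  0.54  0.15  1.17 -0.   -0.14]
trans [(167, np.int64(151), np.int64(219)), (168, np.int64(151), np.int64(171)), (169, np.int64(219), np.int64(123)), (170, np.int64(171), np.int64(124)), (182, np.int64(123), np.int64(152)), (183, np.int64(123), np.int64(170)), (184, np.int64(152), np.int64(178)), (185, np.int64(170), np.int64(189)), (186, np.int64(178), np.int64(197)), (205, np.int64(254), np.int64(199)), (206, np.int64(253), np.int64(46)), (207, np.int64(199), np.int64(14)), (208, np.int64(46), np.int64(15)), (248, np.int64(16), np.int64(31)), (249, np.int64(16), np.int64(38)), (334, np.int64(33), np.int64(58)), (335, np.int64(31), np.int64(164)), (336, np.int64(58), np.int64(185)), (337, np.int64(164), np.int64(184))]
```

```bash
python3 -m jog '[[[1,0,0,0.1,0],[0.35,0,0,0,0],[0.35,0,0,0,0],[0.35,0,0,0.5,0],[0.35,0,0,4,0],[0.35,0,0,6,0],[0.35,0,0,0,0]]]' 20
python3 -m jog '[[[0.35,-2.34,-4.94,0,-0.07],[0.35,-2.34,-4.94,0,-0.07],[0.35,-2.34,-4.94,0,-0.07],[0.35,-2.34,-4.94,0,-0.07],[0.35,-2.34,-4.94,0,-0.07],[0.35,-2.34,-4.94,0,-0.07],[0.35,-2.34,-4.94,0,-0.07],[0.35,-2.34,-4.94,0,-0.06]]]';python3 -m jog '[[[0.35,0,0,0,0]]]'
python3 - <<'E'
from h import *
s=st();im,m=snap('scene','s5');im,m=snap('top','t5');im,m=snap('wrist','w7')
print(proj(m,[.4552,-.2082,.1756]));
M=(im.max(2)<45).astype(np.uint8);M[:150]=M[:150];n,l,q,c=cv2.connectedComponentsWithStats(M)
print([(q[i].tolist(),c[i].round()) for i in range(1,n) if q[i][4]>300])
im,_=load('t5');g=(im.max(2)<50).astype(np.uint8);g[:,:100]=0;g[260:]=0;n,l,q,c=cv2.connectedComponentsWithStats(g)
print([(q[i].tolist(),c[i].round()) for i in range(1,n) if q[i][4]>80 and c[i][0]<260])
E
```

```text
t: 12.9
position: [0.6418, 0.1864, 0.2456]
tool_rot: [-0.476, 3.098, 0.0]
ft_force: [-0.4, 0.5, -0.3]
opening: 0.0558
grasp_force: 0.0
t: 13.9
position: [0.4518, -0.2104, 0.2405]
tool_rot: [-0.387, -3.117, -0.0]
ft_force: [1.5, -0.4, 0.1]
opening: 0.0554
grasp_force: 0.0
t: 14.02
position: [0.4515, -0.2116, 0.2404]
tool_rot: [-0.391, -3.116, 0.0]
ft_force: [0.4, 0.7, -0.5]
opening: 0.0553
grasp_force: 0.0
t 14.025 pos [ 0.4515 -0.2116  0.2404] ydir deg 75.7 tilt [-0.001  0.    -1.   ] open 0.0553 gf 0.0 F [ 0.4  0.7 -0.5] j [-0.6   0.22 -0.09  1.27 -0.   -0.35]
[253.97847842 202.2574358 ]
[([114, 164, 69, 69, 3330], array([148., 201.])), ([227, 169, 58, 64, 2812], array([255., 200.])), ([313, 191, 30, 31, 333], array([324., 203.])), ([339, 197, 31, 24, 511], array([353., 208.])), ([0, 204, 512, 180, 39085], array([243., 333.]))]
[([147, 134, 28, 25, 343], array([160., 147.])), ([114, 144, 31, 38, 213], array([125., 161.])), ([157, 166, 28, 37, 137], array([168., 178.])), ([124, 176, 30, 37, 205], array([134., 192.])), ([168, 176, 12, 12, 113], array([174., 181.])), ([166, 197, 28, 36, 97], array([175., 211.])), ([134, 207, 32, 37, 655], array([150., 225.]))]
```

```bash
python3 -m jog '[[[0.35,0.16,0.2,-3,0],[0.35,0,0,-3,0],[0.35,0,0,-1.5,0],[0.35,0,0,-1,0],[1,0,0,0,0],[1,0,0,0,0],[1,0,0,0,0],[1,0,0,0,0]]]' 20
python3 -m jog '[[[1,-0.7,0.17,1.2,0],[1,-0.8,0.2,1.3,0],[1,-0.8,0.2,1.3,0],[1,-0.8,0.2,1.3,0],[1,-0.8,0.2,1.3,0],[1,-0.8,0.2,1.3,0],[1,0,0,-0.5,0],[1,1.2,-0.3,0,0]]]'
python3 -m jog '[[[1,1.2,-0.3,0.2,0],[1,1.2,-0.3,0.3,0],[1,1.2,-0.3,0.4,0],[1,1.2,-0.3,0.5,0],[1,1.2,-0.3,0.6,0],[1,0.2,0,0.2,0],[1,0,0,0,0]]]'
python3 -m jog '[[[1,0,0,3,0],[1,0,0,3,0],[1,0,0,2,0],[1,0,0,0,0]]]'
cat >> h.py <<'E'
def tilt(name,fdeg):
    im,m=snap('wrist',name); s=st(); g=s['position']+[0,0,.020]; f=np.array([np.cos(np.radians(fdeg)),np.sin(np.radians(fdeg)),0])
    c=int(round(proj(m,g+[0,0,.02])[0])); col=im[:,c-2:c+3].max(2).mean(1)
    print('col',c,'trans',[(i,int(col[i-1]),int(col[i+1])) for i in range(110,360) if abs(col[i+1]-col[i-1])>13])
    for t in(-10,-5,0,5,10):
        t=np.radians(t); a=f*np.sin(t)+[0,0,np.cos(t)]; n=f*np.cos(t)-[0,0,np.sin(t)]
        r=lambda h,k:proj(m,g+a*(h-.157)+n*k)[1]
        print(np.degrees(t).round(),'bottom %.0f capbase %.0f topfront %.0f gap %.0f'%(r(0,.026),r(.137,.019),r(.176,.019),r(.176,-.019)-r(.176,.019)))
E
python3 -c "
from h import *
tilt('w8',166)"
```

```text
t: 15.18
position: [0.4547, -0.2071, 0.156]
tool_rot: [0.384, 3.118, -0.0]
ft_force: [-0.2, 0.1, -1.6]
opening: 0.0376
grasp_force: 22.1
t: 16.18
position: [0.4196, -0.1983, 0.2273]
tool_rot: [-0.384, -3.117, -0.001]
ft_force: [-1.6, 0.5, -3.5]
opening: 0.0373
grasp_force: 22.0
t: 17.05
position: [0.4818, -0.2133, 0.2498]
tool_rot: [0.383, 3.118, 0.0]
ft_force: [-0.3, 0.8, -2.5]
opening: 0.0377
grasp_force: 22.0
t: 17.55
position: [0.482, -0.2136, 0.3308]
tool_rot: [0.383, 3.116, -0.002]
ft_force: [0.9, -0.7, -2.8]
opening: 0.0377
grasp_force: 22.0
t 17.6 pos [ 0.4818 -0.2134  0.3297] ydir deg 76.0 tilt [ 0.001 -0.    -1.   ] open 0.0373 gf 22.0 F [ 0.1  0.3 -3. ] j [-0.57  0.26  0.21  1.52  0.   -0.33]
col 252 trans [(144, 129, 96), (145, 115, 90), (147, 90, 110), (148, 100, 83), (149, 110, 53), (151, 53, 104), (152, 72, 113), (169, 113, 149), (171, 149, 95), (172, 116, 95), (181, 96, 131), (182, 100, 146), (183, 131, 152), (186, 157, 172), (198, 206, 220), (199, 208, 226), (201, 226, 159), (202, 226, 55), (203, 159, 9), (204, 55, 6), (236, 10, 25), (320, 19, 64), (321, 18, 119), (322, 64, 131), (346, 127, 100), (347, 124, 46), (348, 100, 15), (349, 46, 15)]
-10.0 bottom 112 capbase 202 topfront 258 gap 73
-5.0 bottom 127 capbase 204 topfront 251 gap 80
0.0 bottom 143 capbase 206 topfront 245 gap 86
5.0 bottom 158 capbase 208 topfront 238 gap 92
10.0 bottom 172 capbase 211 topfront 233 gap 96
```

```bash
python3 -m jog '[[[1,1.0,3.0,0,0.06],[1,1.5,5.2,0,0.06],[1,1.5,5.3,0,0.06],[1,1.6,5.3,0,0.06],[1,1.6,5.3,0,0.06],[1,1.6,5.3,0,0.06],[1,1.6,5.3,0,0.06],[1,1.5,5.2,0,0.06]]]'
python3 -m jog '[[[1,1.1,4.2,0,0.06],[1,0.7,3.5,0,0],[1,0,0,0,0],[1,0,0,0,0]]]'
python3 -c "
from h import *
tilt('w9',197)"
```

```text
t: 18.6
position: [0.6007, 0.1875, 0.3285]
tool_rot: [0.372, -3.118, 0.0]
ft_force: [0.5, -0.2, -2.4]
opening: 0.0375
grasp_force: 22.0
t: 19.1
position: [0.6185, 0.2623, 0.3289]
tool_rot: [0.462, -3.106, 0.001]
ft_force: [1.1, -1.2, -1.9]
opening: 0.0373
grasp_force: 22.0
t 19.15 pos [0.6185 0.2619 0.3293] ydir deg 106.9 tilt [-0.001 -0.    -1.   ] open 0.0376 gf 22.0 F [ 0.4 -0.3 -2.7] j [ 0.28  0.56  0.7   1.71 -0.   -0.02]
col 253 trans [(110, 144, 54), (111, 85, 54), (112, 54, 97), (113, 54, 155), (114, 97, 170), (115, 155, 170), (144, 168, 111), (145, 157, 91), (146, 111, 94), (147, 91, 105), (149, 105, 57), (150, 91, 59), (151, 57, 96), (152, 59, 108), (169, 109, 164), (170, 109, 124), (171, 164, 89), (172, 124, 88), (181, 89, 111), (182, 91, 126), (183, 111, 133), (184, 126, 141), (185, 133, 150), (186, 141, 160), (187, 150, 167), (198, 202, 231), (199, 206, 239), (201, 239, 214), (202, 240, 103), (203, 214, 9), (204, 103, 9), (236, 10, 26), (320, 23, 136), (321, 21, 222), (322, 136, 233), (334, 233, 195), (335, 233, 147), (336, 195, 132), (337, 147, 133), (346, 129, 103), (347, 129, 46), (348, 103, 15), (349, 46, 14)]
-10.0 bottom 113 capbase 204 topfront 260 gap 73
-5.0 bottom 129 capbase 206 topfront 254 gap 81
0.0 bottom 144 capbase 208 topfront 247 gap 87
5.0 bottom 159 capbase 210 topfront 241 gap 93
10.0 bottom 174 capbase 213 topfront 235 gap 97
```

```bash
python3 -m jog '[[[1,0,0,-3,0],[1,0,0,-4,0],[1,0,0,-4,0],[1,0,0,-1.5,0],[1,0,0,-1.5,0],[1,0,0,0,0]]]'
python3 -m jog '[[[1,0,0,-2,0],[1,0,0,-1.5,0],[1,0,0,-1,0],[1,0,0,0,0]]]'
```

```text
t: 19.9
position: [0.618, 0.2615, 0.1891]
tool_rot: [0.46, -3.106, 0.0]
ft_force: [-0.2, 0.3, -2.0]
opening: 0.0371
grasp_force: 21.9
t: 20.4
position: [0.6186, 0.2625, 0.1447]
tool_rot: [0.462, -3.107, 0.0]
ft_force: [0.2, -0.1, -2.1]
opening: 0.0374
grasp_force: 22.1
```

```bash
python3 -m jog '[[[1,0,0,-0.4,0],[1,0,0,-0.2,0],[1,0,0,0,0]]]'; python3 -m jog '[[[1,0,0,-0.2,0],[1,0,0,0,0]]]';python3 -m jog '[[[1,0,0,-0.1,0],[1,0,0,0,0]]]'
```

```text
t: 20.78
position: [0.6211, 0.2633, 0.1423]
tool_rot: [-0.461, 3.1, 0.002]
ft_force: [3.5, 1.1, 20.5]
opening: 0.0376
grasp_force: 24.8
t: 21.02
position: [0.6215, 0.2636, 0.1408]
tool_rot: [-0.461, 3.099, 0.002]
ft_force: [3.5, 2.1, 24.0]
opening: 0.0374
grasp_force: 25.6
t: 21.28
position: [0.622, 0.2637, 0.1406]
tool_rot: [-0.461, 3.097, 0.003]
ft_force: [3.4, 1.5, 30.5]
opening: 0.0375
grasp_force: 26.3
```

```bash
python3 -m jog '[[[1,0,0,0.5,0],[1,0,0,0,0]]]'
python3 -c "
from h import *
tilt('w10',197)
im,m=snap('scene','s6')
for p in((.619,.2625,.004),(.619,.2625,.18)):print(proj(m,p))
im,m=load('w10');print([proj(m,[.6215-.025*.955,.2635-.025*.296,z]).round() for z in(.004,.085)])
"
```

```text
t: 21.52
position: [0.6187, 0.2627, 0.1411]
tool_rot: [-0.462, 3.107, 0.0]
ft_force: [-0.3, 0.1, -3.2]
opening: 0.0374
grasp_force: 23.3
t 21.575 pos [0.6186 0.2626 0.1409] ydir deg 106.9 tilt [-0. -0. -1.] open 0.0375 gf 24.2 F [-1.3 -0.1  8.2] j [ 0.28  0.55  0.17  1.19 -0.   -0.01]
col 254 trans [(123, 189, 116), (124, 188, 64), (125, 116, 65), (134, 65, 89), (135, 66, 175), (136, 89, 196), (137, 175, 196), (140, 195, 181), (141, 196, 132), (142, 181, 120), (144, 120, 104), (145, 129, 67), (146, 104, 62), (147, 67, 114), (148, 62, 130), (149, 114, 131), (168, 131, 196), (169, 131, 151), (170, 196, 109), (171, 151, 108), (182, 109, 140), (183, 114, 154), (184, 140, 162), (185, 154, 170), (186, 162, 179), (187, 170, 190), (188, 179, 199), (189, 190, 204), (200, 232, 245), (201, 234, 249), (203, 249, 206), (204, 250, 77), (205, 206, 12), (206, 77, 13), (242, 12, 26), (243, 14, 32), (326, 27, 124), (327, 37, 166), (328, 124, 173), (346, 162, 122), (347, 160, 55), (348, 122, 18), (349, 55, 18)]
-10.0 bottom 113 capbase 204 topfront 259 gap 73
-5.0 bottom 128 capbase 205 topfront 253 gap 80
0.0 bottom 144 capbase 207 topfront 246 gap 87
5.0 bottom 159 capbase 210 topfront 240 gap 92
10.0 bottom 174 capbase 212 topfront 234 gap 97
[337.32426734 186.35385907]
[345.28863579 131.98703074]
[array([253., 148.]), array([253., 172.])]
```

```bash
python3 -m jog '[[[1,0,0,0.05,0],[0.35,0,0,0,0],[0.35,0,0,0,0],[0.35,0,0,0.5,0],[0.35,0,0,4,0],[0.35,0,0,6,0],[0.35,0,0,0,0]]]' 20
python3 -m jog '[[[0.35,-1.83,-5.42,0,-0.054],[0.35,-1.83,-5.42,0,-0.054],[0.35,-1.83,-5.42,0,-0.054],[0.35,-1.83,-5.42,0,-0.054],[0.35,-1.83,-5.42,0,-0.054],[0.35,-1.83,-5.42,0,-0.054],[0.35,-1.83,-5.42,0,-0.054],[0.35,-1.83,-5.42,0,-0.054]]]';python3 -m jog '[[[0.35,-1.83,-5.42,0,-0.054],[0.35,-1.83,-5.42,0,-0.054],[0.35,0,0,0,0]]]'
python3 - <<'E'
from h import *
s=st();im,m=snap('wrist','w11')
print(proj(m,[.438,-.2783,.1756]));
M=(im.max(2)<45).astype(np.uint8);n,l,q,c=cv2.connectedComponentsWithStats(M)
print([(q[i].tolist(),c[i].round()) for i in range(1,n) if q[i][4]>300])
E
```

```text
t: 22.5
position: [0.6201, 0.2631, 0.2512]
tool_rot: [-0.461, 3.1, 0.002]
ft_force: [0.3, 0.4, -1.1]
opening: 0.0555
grasp_force: 0.0
t: 23.5
position: [0.4712, -0.1725, 0.2461]
tool_rot: [-0.217, -3.134, -0.0]
ft_force: [1.1, 0.2, -0.5]
opening: 0.0553
grasp_force: 0.0
t: 23.88
position: [0.4343, -0.2823, 0.2457]
tool_rot: [-0.392, -3.116, 0.0]
ft_force: [-0.3, 0.0, -0.3]
opening: 0.0555
grasp_force: 0.0
t 23.875 pos [ 0.4343 -0.2823  0.2457] ydir deg 75.7 tilt [-0.001  0.    -1.   ] open 0.0555 gf 0.0 F [-0.3  0.  -0.3] j [-0.73  0.25 -0.03  1.29 -0.   -0.48]
[258.70430409 200.41077969]
[([461, 162, 23, 28, 306], array([469., 178.])), ([232, 168, 57, 62, 2705], array([260., 197.])), ([399, 188, 42, 35, 749], array([415., 204.])), ([385, 193, 34, 52, 529], array([396., 222.])), ([434, 194, 44, 24, 689], array([453., 204.])), ([0, 234, 512, 150, 39217], array([243., 334.]))]
```

```bash
python3 -m jog '[[[0.35,0.2,0.3,-3,0],[0.35,0,0,-3.5,0],[0.35,0,0,-1.5,0],[0.35,0,0,-1,0],[1,0,0,0,0],[1,0,0,0,0],[1,0,0,0,0],[1,0,0,0,0]]]' 20
python3 -m jog '[[[1,-0.7,0.17,1.2,0],[1,-0.8,0.2,1.3,0],[1,-0.8,0.2,1.3,0],[1,-0.8,0.2,1.3,0],[1,-0.8,0.2,1.3,0],[1,-0.8,0.2,1.3,0],[1,0,0,-0.5,0],[1,1.2,-0.3,0,0]]]'
python3 -m jog '[[[1,1.2,-0.3,0.2,0],[1,1.2,-0.3,0.3,0],[1,1.2,-0.3,0.4,0],[1,1.2,-0.3,0.5,0],[1,1.2,-0.3,0.6,0],[1,0.2,0,0.2,0],[1,0,0,0,0]]]'
python3 -m jog '[[[1,0,0,3,0],[1,0,0,3,0],[1,0,0,2,0],[1,0,0,0,0]]]'
python3 -c "
from h import *
tilt('w12',166)"
```

```text
t: 24.92
position: [0.4377, -0.2765, 0.1565]
tool_rot: [0.384, 3.118, -0.0]
ft_force: [0.5, -0.1, -1.8]
opening: 0.0376
grasp_force: 22.3
t: 25.92
position: [0.4026, -0.2675, 0.2277]
tool_rot: [-0.384, -3.117, -0.001]
ft_force: [-0.3, -0.0, -1.4]
opening: 0.0375
grasp_force: 21.8
t: 26.8
position: [0.4648, -0.2826, 0.2503]
tool_rot: [0.383, 3.118, 0.0]
ft_force: [-0.8, 0.7, -1.2]
opening: 0.0375
grasp_force: 21.9
t: 27.3
position: [0.465, -0.283, 0.3313]
tool_rot: [0.383, 3.116, -0.002]
ft_force: [-0.2, 0.1, -2.7]
opening: 0.0373
grasp_force: 21.9
t 27.35 pos [ 0.4647 -0.2828  0.3301] ydir deg 76.0 tilt [ 0.001 -0.    -1.   ] open 0.0376 gf 21.9 F [ 0.2 -1.1 -2.6] j [-0.7   0.29  0.26  1.54  0.   -0.45]
col 252 trans [(143, 127, 108), (144, 129, 91), (145, 108, 89), (147, 89, 106), (148, 104, 66), (149, 106, 48), (150, 66, 96), (151, 48, 111), (152, 96, 111), (167, 111, 129), (168, 111, 141), (169, 129, 110), (170, 141, 93), (171, 110, 94), (179, 93, 113), (180, 94, 136), (181, 113, 146), (182, 136, 151), (184, 151, 165), (185, 158, 173), (197, 205, 221), (198, 210, 224), (200, 224, 125), (201, 224, 10), (202, 125, 8), (234, 11, 25), (318, 19, 56), (319, 18, 112), (320, 56, 127), (321, 112, 128), (346, 123, 99), (347, 122, 45), (348, 99, 16), (349, 45, 14)]
-10.0 bottom 112 capbase 202 topfront 258 gap 73
-5.0 bottom 128 capbase 204 topfront 251 gap 80
0.0 bottom 143 capbase 206 topfront 245 gap 86
5.0 bottom 158 capbase 208 topfront 238 gap 92
10.0 bottom 173 capbase 211 topfront 233 gap 96
```

```bash
python3 -m jog '[[[1,0.2,3,0,0.06],[1,0.3,5,0,0.06],[1,0.4,5,0,0.06],[1,0.4,5,0,0.06],[1,0.4,5,0,0.06],[1,0.3,5,0,0.06],[1,0.3,5,0,0.06],[1,0.3,4.4,0,0.06]]]'
python3 -m jog '[[[1,0.2,3,0,0.06],[1,0,2,0,0],[1,0,0,0,0],[1,0,0,-3,0],[1,0,0,-4,0],[1,0,0,-3,0],[1,0,0,0,0]]]'
python3 -c "
from h import *
tilt('w13',197)
im,m=snap('top','t13');print(proj(m,[.493,.141,.085]))
"
```

```text
t: 28.35
position: [0.4901, 0.0931, 0.3292]
tool_rot: [0.372, -3.118, -0.0]
ft_force: [1.1, 0.6, -1.6]
opening: 0.0374
grasp_force: 21.9
t: 29.22
position: [0.4913, 0.1404, 0.2285]
tool_rot: [0.46, -3.104, 0.0]
ft_force: [-0.5, 0.3, -1.6]
opening: 0.0374
grasp_force: 21.8
t 29.275 pos [0.4921 0.1406 0.2301] ydir deg 106.9 tilt [-0.001 -0.    -1.   ] open 0.0375 gf 21.8 F [ 0.6 -0.4 -2. ] j [ 0.12  0.24 -0.08  1.25 -0.   -0.18]
col 254 trans [(116, 114, 81), (117, 106, 153), (118, 81, 198), (119, 153, 205), (121, 205, 177), (122, 206, 137), (123, 177, 147), (124, 137, 170), (125, 147, 169), (126, 170, 152), (127, 169, 136), (129, 136, 172), (143, 173, 137), (144, 172, 102), (145, 137, 94), (147, 94, 110), (148, 106, 70), (149, 110, 50), (150, 70, 96), (151, 50, 113), (152, 96, 113), (168, 114, 167), (170, 167, 93), (171, 126, 93), (180, 94, 122), (181, 103, 134), (182, 122, 143), (183, 134, 153), (184, 143, 164), (185, 153, 174), (186, 164, 181), (197, 213, 239), (198, 222, 243), (200, 243, 150), (201, 244, 8), (202, 150, 9), (234, 12, 28), (318, 23, 71), (319, 23, 142), (320, 71, 166), (321, 142, 177), (322, 166, 185), (323, 177, 191), (329, 212, 231), (331, 231, 112), (332, 215, 16), (333, 112, 9)]
-10.0 bottom 115 capbase 207 topfront 264 gap 74
-5.0 bottom 131 capbase 209 topfront 257 gap 81
0.0 bottom 146 capbase 211 topfront 251 gap 88
5.0 bottom 161 capbase 213 topfront 244 gap 93
10.0 bottom 176 capbase 216 topfront 239 gap 98
[182.48306698 212.60188032]
```

```bash
python3 -c "
from h import *
im,m=load('w13');p=np.array([.4921,.1406]);u=np.array([.955,.296]);w=np.array([-.296,.955])
print([proj(m,[*(p-d*u),.085]).round() for d in(.037,.041)],[proj(m,[*(p-.03*u+d*w),.085]).round() for d in(-.041,-.037,.037,.041)])
r=int(proj(m,[*(p-.03*u),.085])[1]);print(r,[(c,im[r,c].tolist()) for c in list(range(190,225,3))+list(range(285,322,3))])
"
```

```text
[array([252., 132.]), array([252., 127.])] [array([207., 140.]), array([211., 140.]), array([294., 139.]), array([298., 139.])]
139 [(190, [143, 147, 144]), (193, [149, 153, 151]), (196, [147, 151, 149]), (199, [145, 150, 148]), (202, [147, 151, 149]), (205, [36, 75, 135]), (208, [41, 92, 171]), (211, [35, 76, 142]), (214, [24, 49, 89]), (217, [24, 49, 90]), (220, [31, 69, 129]), (223, [42, 92, 170]), (285, [27, 58, 112]), (288, [13, 25, 45]), (291, [15, 26, 46]), (294, [39, 89, 171]), (297, [43, 91, 174]), (300, [70, 85, 113]), (303, [87, 88, 76]), (306, [92, 94, 78]), (309, [91, 91, 77]), (312, [96, 98, 83]), (315, [101, 101, 90]), (318, [89, 87, 80]), (321, [26, 25, 23])]
```

```bash
python3 -m jog '[[[1,-0.55,-0.17,0,0],[1,0,0,0,0]]]'; python3 -c "
from h import *
snap('top','t14')
for f in('top0','t5','t14'):
    A,m=load(f);hs=cv2.cvtColor(A,cv2.COLOR_RGB2HSV)
    M=((hs[...,0]>100)&(hs[...,0]<125)&(hs[...,1]>120)).astype(np.uint8); M[:,:100]=0;M[:,220:]=0;M[260:]=0
    c=max(cv2.findContours(M,0,2)[0],key=cv2.contourArea);print(f,cv2.approxPolyDP(cv2.convexHull(c),2,True)[:,0].tolist())
im,m=snap('wrist','w14');col=im[:,250:255].max(2).mean(1);print([int(x) for x in col[105:150]]);s=st();p=s['position'][:2];u=np.array([.955,.296]);print([proj(m,[*(p-d*u),.085]).round() for d in(.037,.041)])
"
```

```text
t: 29.58
position: [0.4871, 0.1395, 0.2312]
tool_rot: [-0.462, 3.106, -0.0]
ft_force: [-0.0, -0.1, -2.6]
opening: 0.0375
grasp_force: 21.9
top0 [[175, 130], [206, 226], [140, 247], [111, 151]]
t5 [[175, 130], [206, 226], [140, 247], [111, 151]]
t14 [[175, 130], [195, 189], [190, 196], [184, 195], [164, 134]]
[152, 151, 149, 149, 151, 150, 146, 139, 137, 137, 137, 138, 137, 137, 100, 71, 132, 173, 180, 181, 181, 137, 136, 166, 171, 157, 139, 160, 170, 170, 170, 170, 171, 171, 172, 171, 171, 172, 172, 127, 97, 94, 107, 108, 69]
t 29.675 pos [0.4873 0.1396 0.2308] ydir deg 106.9 tilt [ 0.001  0.    -1.   ] open 0.0374 gf 21.9 F [-0.3 -0.6 -2.3] j [ 0.12  0.23 -0.09  1.24  0.   -0.18]
[array([253., 130.]), array([253., 125.])]
```

```bash
python3 -m jog '[[[1,-0.1,0,-1.5,0],[1,0,0,-2,0],[1,0,0,-2,0],[1,0,0,-2,0],[1,0,0,-0.9,0],[1,0,0,0,0]]]'; python3 -m jog '[[[1,0,0,-0.2,0],[1,0,0,-0.1,0],[1,0,0,0,0]]]'
```

```text
t: 30.42
position: [0.4861, 0.1396, 0.1462]
tool_rot: [0.462, -3.107, -0.0]
ft_force: [0.7, -0.1, -1.7]
opening: 0.0378
grasp_force: 21.9
t: 30.8
position: [0.4867, 0.1397, 0.1439]
tool_rot: [-0.462, 3.106, -0.0]
ft_force: [0.0, -0.2, 4.3]
opening: 0.0373
grasp_force: 22.4
```

```bash
python3 -m jog '[[[1,0,0,-0.1,0],[1,0,0,0,0]]]'
```

```text
t: 31.05
position: [0.4874, 0.1399, 0.1437]
tool_rot: [-0.462, 3.104, 0.0]
ft_force: [1.2, 0.6, 13.0]
opening: 0.0375
grasp_force: 23.5
```

Contact at the floor. Relieve, release, retreat clear, and look.

```bash
python3 -m jog '[[[1,0,0,0.1,0],[0.35,0,0,0,0],[0.35,0,0,0,0],[0.35,0,0,0.5,0],[0.35,0,0,4,0],[0.35,0,0,6,0],[0.35,0,-4,2,0],[0.35,0,-5,0,0]]]' 20; python3 -m jog '[[[0.35,0,-6,0,0],[0.35,0,-6,0,0],[0.35,-1,-6,0,0],[0.35,-2,-6,0,0],[0.35,-2,-6,0,0],[0.35,0,0,0,0],[0.35,0,0,0,0]]]'
python3 - <<'E'
from h import *
st();a,_=snap('scene','s9');b,_=snap('top','t9')
cv2.imwrite('pics/c9.png',np.hstack([cv2.resize(a[80:240,90:390],None,fx=1.5,fy=2.5)[:400],cv2.resize(b[110:260,90:230],(350,400))])[:,:,::-1])
E
```

```text
t: 32.05
position: [0.4868, 0.0491, 0.2702]
tool_rot: [-0.465, 3.104, -0.001]
ft_force: [-0.2, -0.8, -0.8]
opening: 0.0555
grasp_force: 0.0
t: 32.92
position: [0.4365, -0.2488, 0.2684]
tool_rot: [-0.461, 3.108, 0.0]
ft_force: [0.7, 0.5, 0.7]
opening: 0.0557
grasp_force: 0.0
t 32.925 pos [ 0.4365 -0.2488  0.2684] ydir deg 106.9 tilt [-0.  0. -1.] open 0.0557 gf 0.0 F [0.7 0.5 0.7] j [-0.68  0.22 -0.01  1.34  0.   -0.97]
```

View pics/c9.png

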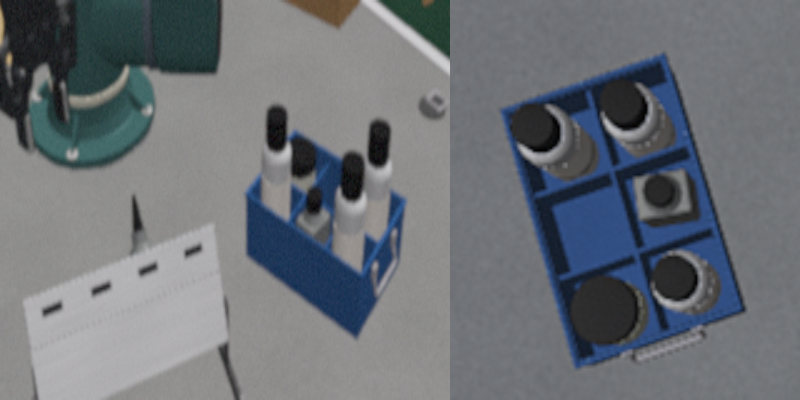

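The picture shows all three cans upright in their own cells. The caps are at about (535,125), (622,102) and (677,280) in the right half. The bottle is still in the rack, and the crate, jar and flask have not moved.

```bash
python3 -c "
from plant import env
print(env.job_done())"
```

```text
the job is handed in; nothing more can be done
None
```

All three spray cans stand upright, caps up, each in its own crate cell; the oil bottle, jar, flask and crate are where they were, and the job was handed in at about 33 s.

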